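# Open the blue jar in its own holder

## Task

Put the jar with the blue label and blue lid back into its own holder, the one with the blue marking, pushed fully down: the square socket keeps the jar from turning. Then unscrew the tight blue lid (about 65 degrees counter-clockwise seen from above), stop turning as soon as the thread is free, lift the lid straight off and finish while still holding it level over the open jar, about two centimetres clear of the mouth, with the jar left seated in its holder. Leave the yellow jar, the mug and the glue stick alone.

Things in the scene. Friction and masses are not known exactly. Their poses are not given: they have to be found in the camera images.
- jar_blue: Amber jar with blue label, loose, 0.25 kg. Square body 48 x 48 mm, 60 mm high, then a round neck 41 mm across up to the mouth 80 mm above the origin. Origin: centre of its underside, z up; x and y square to its sides. With its lid on it is 87 mm tall and can be carried by the lid.
- lid_blue: Blue round screw lid, 58 mm across, 24 mm high, 0.055 kg. Origin: centre of its lower rim, z up. Starts tight on the blue jar (rim 63 mm above the jar's underside, x axis along the jar's x); 0.3 to 0.6 N m turn it, an unbraced jar turns along. Counter-clockwise from above it is free after 45 degrees and stops at 85; it rises under 2 mm meanwhile. Lifted 17 mm, its rim is level with the mouth.
- lid_mark (a point): The white mark on the lid, at the edge of its top: 29 mm from the lid's axis along the lid's x axis, 24 mm above the lid's origin.
- holder_blue: Grey holder, blue marking on front and front top edge, fixed. Block 76 x 76 mm, 32 mm high; square socket 50 x 50 mm, bevelled to 60 x 60 mm in the top 8 mm, floor 6 mm above the underside; screwed feet stick out 18 mm left and right. Origin: centre of its underside, z up, front to -x, socket square to x and y. The jar fits any of four ways round, with about 5 degrees of turning play each way.
- holder_yellow: The same holder with yellow marking, occupied by the yellow jar. Origin and axes as for the blue one.
- holder_red: The same holder with red marking, empty; not for the blue jar. Origin and axes as for the blue one.
- jar_yellow: Jar of the same shape with yellow label and yellow lid, 87 mm tall, loose in the yellow holder; leave it alone. Origin: centre of its underside.
- mug_2: White mug, 82 x 114 mm, 91 mm high, loose bystander; leave it alone. Origin: centre of its underside.
- glue_stick: White glue stick with red cap lying on the worktop, 27 x 96 x 27 mm, loose bystander; leave it alone. Origin: centre of its underside.
There are look-alikes about, which are no part of the job. What is shaped like the lid_blue but green or red is not meant.

How it is judged:
By the outcome, as a careful person would: the job done as asked, in the order asked, and still so for the second after the job is handed in, while the arm keeps its last pose, push and grip.
It also fails if it takes over 51 s, if anything falls off the work surface, if the arm or the gripper's body presses on something with over 40 N, if the wrist force passes 120 N, or if a joint passes its speed limit or range.

## Robot

A 7-joint arm with a two-finger parallel gripper is mounted at the origin on a cart in front of the work surface, level with it; the furniture and walls round the work are solid. World frame = base frame: x ahead of the robot, y to its left, z up, the work surface at z = 0. Lengths are in mm, angles in rad, forces in N, time in s.
With the tool pointing down it reaches from about 350 to 775 mm from the base axis. Payload 3.1 kg.
Tool frame: the origin (TCP) lies on the centre line of the jaws, within the pads' length; the fingertips stand 22 mm ahead of it and the grasp point (between the pads) lies 3 mm ahead of it; z points along the fingers, y is the line along which they close (so a half turn about z gives the same grasp; the last joint's range is limited). The gripper opens to 85 mm and grips with 20 to 120 N. Pads are 22 mm wide; open, the fingers measure 114 mm over their backs; the gripper's body (76 mm by 85 mm) begins 54 mm behind the grasp point. The pads swing forward as they close: fully open they stand 13 mm farther back than shut.
Start: joints at [1.135, 0.311, 0.014, 1.512, -0.004, 1.319, -0.027], TCP at [211.069, -507.904, 253.304] pointing down, gripper open.
Joint ranges: [-2.7, 2.7], [-0.3, 1.91], [-1.27, 1.3], [0.12, 2.57], [-1.44, 4.58], [0.2, 2.03], [-3.05, 3.05]. Speed limits (rad/s): [2.79, 2.79, 3.14, 3.14, 3.14, 3.14, 3.14].

## Interface

Orientations are given as a rotation vector (axis times angle).
In Python, from station import read_state, snapshot, calibration, close_job gives the robot as it stands. The module is installed in compiled form; this text tells all that it offers.
- The arm moves only by the shell command python3 -m handwheel 'ROWS'. ROWS is JSON, a list of rows, each an object with "jaw": the finger opening in cm, from 0 to 8.54; "slide": the shift along the tool's x, y, z in cm, a list of three; "rotation": the turn, a rotation vector about the tool's x, y, z in rad, a list of three. In form: [{"jaw": jaw, "slide": [x, y, z], "rotation": [ax, ay, az]}, ...]. A call has exactly 5 rows; each row is the pose to reach, as a shift and turn from the pose commanded when the call began, along the tool's axes at that moment; what a row does not reach only later rows make up. A row lasts 1/12 s, in which the tool goes at most 41.7 mm and 7.16 degrees, less where a joint would pass 70% of its speed; a pose out of reach is approached as far as the arm can. A call with a gripper value outside its range is refused whole. The fingers move at their own pace and stop on an object; the grip force is fixed at half the most. Time passes only in rows, so rows that repeat a pose let the fingers close, or fill a call up. It gives the time, the measured TCP pose, the force, the opening and the grip force at its end, in the units of the state.
- read_state(): the state, without advancing time (a new reading comes with each control period).
- snapshot(name): name is "side" or "top"; returns (picture, depth): 400x640x3 uint8, red, green, blue; 400x640 float32, mm along the optical axis (not along the pixel's ray), 0 where there is no reading.
- calibration(name): a dict with "vfov" (degrees; the focal length in pixels is half the picture's height over the tangent of half this angle, whatever the lens; pixels are square), "cx", "cy" (the principal point, pixels), "k1" (the pictures are not rectified: a ray, as slopes to the right and down, at radius r is drawn at 1 + k1 r^2 times it, then the intrinsics apply), "extrinsics" (4x4, takes a point from world to camera coordinates). Camera axes: x right, y down, z forward; pixel columns grow to the right and rows downward; lengths in mm; the calibration is good to about 2 mm. A picture is of the moment at which its call begins. calibration takes no time and is no camera call.
- close_job(): hands the job in; it is judged then, once.
The state is a dict: "time": time; "q": joint angles; "joint_vel": joint speeds; "effort": joint torques, N m; "ee_pos": TCP position; "tool_rot": TCP orientation; "contact_force": force on the tool from outside, world axes, zero at the start; "wrist_torque": the same for the moment, N m; "grip_width": finger opening in mm; "grasp_force": force on a finger pad.
Only numpy, scipy, OpenCV 4.12 (cv2) and the standard library are available. Lean on these libraries where they do the work, as an engineer would, in place of code of your own. Each camera call takes 0.05 s, during which the arm holds its last target. There are 200 camera calls.

## Working session

There is one attempt and no reset: what is moved stays moved. The work goes in short steps, Python scripts to look and compute and a shell command to move; the robot and the scene stay as the last step left them, time stands still between calls to the robot, and variables do not carry over. Pictures are saved under pics/ and viewed, at most 10 in all, crops included, and the job is handed in when it is done.

```bash
mkdir -p pics
cat > h.py <<'E'
import numpy as np,cv2
from station import *
def K(n):
    c=calibration(n);f=200/np.tan(np.radians(c["vfov"])/2);return c,f,np.array(c["extrinsics"])
def ray(n,u,v):
    c,f,E=K(n);d=np.array([(u-c["cx"])/f,(v-c["cy"])/f]);s=d.copy()
    for _ in range(20): s=d/(1+c["k1"]*(s@s))
    R=E[:3,:3];return -R.T@E[:3,3],R.T@np.array([s[0],s[1],1.])
def atz(n,u,v,z):
    o,d=ray(n,u,v);return o+d*(z-o[2])/d[2]
def atdepth(n,u,v,dep):
    o,d=ray(n,u,v);return o+d*dep
def tri(a,b):
    (o1,d1),(o2,d2)=a,b
    A=np.stack([d1,-d2],1);t=np.linalg.lstsq(A,o2-o1,rcond=None)[0]
    p,q=o1+t[0]*d1,o2+t[1]*d2;return (p+q)/2,np.linalg.norm(p-q)
def shot(n,tag):
    p,d=snapshot(n);cv2.imwrite(f"pics/{tag}.png",p[:,:,::-1]);np.save(f"pics/{tag}.npy",d);return p,d
E
python3 - <<'E'
from h import *
for n in("side","top"):
    shot(n,n+"0");c=calibration(n);print({k:(np.round(v,3).tolist()) for k,v in c.items()})
s=read_state();print({k:np.round(v,3).tolist() for k,v in s.items()})
a=cv2.imread("pics/side0.png");b=cv2.imread("pics/top0.png")
E
```

```text
{'vfov': 48.025, 'cx': 323.317, 'cy': 198.714, 'k1': -0.112, 'extrinsics': [[-0.876, -0.482, -0.017, 462.259], [-0.192, 0.382, -0.904, 145.695], [0.442, -0.789, -0.427, 979.829], [0.0, 0.0, 0.0, 1.0]]}
{'vfov': 57.958, 'cx': 320.464, 'cy': 196.811, 'k1': -0.074, 'extrinsics': [[0.0, -1.0, 0.002, 72.254], [-0.987, -0.001, -0.159, 524.55], [0.159, -0.002, -0.987, 960.177], [0.0, 0.0, 0.0, 1.0]]}
{'time': 0.1, 'q': [1.135, 0.312, 0.014, 1.513, -0.004, 1.319, -0.027], 'joint_vel': [0.001, -0.001, 0.0, -0.003, 0.0, -0.001, -0.001], 'effort': [0.001, -38.086, 0.147, -23.124, 0.012, 0.008, -0.0], 'ee_pos': [210.813, -507.33, 252.33], 'tool_rot': [-3.079, -0.614, 0.001], 'contact_force': [-0.006, -0.673, -0.101], 'wrist_torque': [-0.008, 0.042, -0.066], 'grasp_force': 0.0, 'grip_width': 85.772}
```

View pics/side0.png

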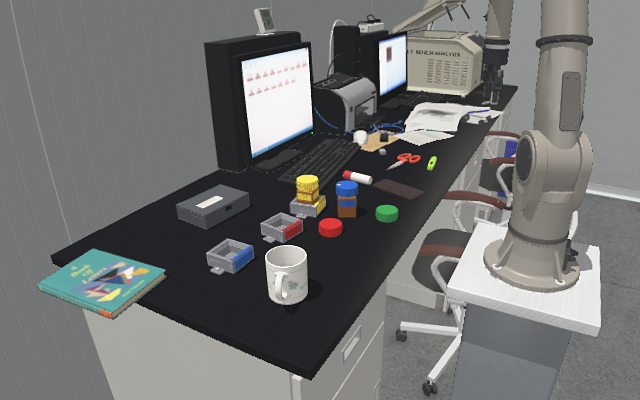

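View pics/top0.png

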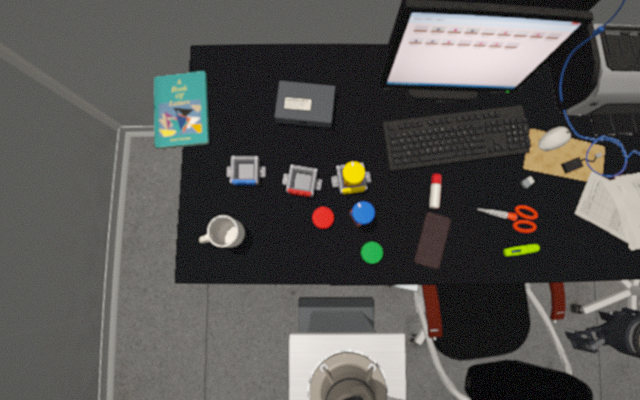

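The side view shows the blue-lidded jar at about (347,197), the blue holder at (231,256), the red holder at (281,227) and the mug at (287,275). In the top view the blue lid is at (363,212), the blue holder at (245,170) and the mug at (225,232). The red and green lids lie loose at (322,217) and (372,252).

```bash
cat >> h.py <<'E'
def cloud(n,d):
    c,f,E=K(n);v,u=np.mgrid[0:400,0:640];k=np.stack([(u-c["cx"])/f,(v-c["cy"])/f],-1).reshape(-1,2);s=k.copy()
    for _ in range(20): s=k/(1+c["k1"]*(s**2).sum(1,keepdims=True))
    X=np.c_[s,np.ones(len(s))]*d.reshape(-1,1)
    return ((X-E[:3,3])@E[:3,:3]).reshape(400,640,3)
E
python3 - <<'E'
from h import *
im={n:cv2.imread(f"pics/{n}0.png") for n in("side","top")};C={n:cloud(n,np.load(f"pics/{n}0.npy")) for n in im}
roi={"side":(335,175,362,222),"top":(345,195,382,232)}
cen={}
for n in im:
    hsv=cv2.cvtColor(im[n],cv2.COLOR_BGR2HSV);m=cv2.inRange(hsv,(100,120,60),(125,255,255))>0
    P=C[n];h=P[...,2]
    x0,y0,x1,y1=roi[n];R=np.zeros_like(m);R[y0:y1,x0:x1]=1
    t=m&R&(h>78)
    print(n,"lid z pct",np.percentile(h[m&R&(h>50)],[50,80,95]),"n",t.sum())
    v,u=np.nonzero(m&R&(h>np.percentile(h[t],90)-5));print(" top px",u.min(),u.max(),v.min(),v.max(),(u.min()+u.max())/2,(v.min()+v.max())/2)
    cen[n]=((u.min()+u.max())/2,(v.min()+v.max())/2);q=P[v,u];print(" xyz mid",(q.min(0)+q.max(0))/2,q.mean(0),np.ptp(q,0))
print("tri lid top",tri(ray("side",*cen["side"]),ray("top",*cen["top"])))
# holder
for n,(x0,y0,x1,y1) in {"top":(218,145,275,195),"side":(195,230,265,280)}.items():
    P=C[n][y0:y1,x0:x1].reshape(-1,3);q=P[(P[:,2]>25)&(P[:,2]<45)]
    print(n,"rim z",np.median(q[:,2]),len(q));r=cv2.minAreaRect(q[:,:2].astype(np.float32));print(r)
    f=P[(P[:,2]>-8)&(P[:,2]<12)];print("table z",np.median(f[:,2]))
a=cv2.resize(im["top"][150:260,205:405],None,fx=4,fy=4,interpolation=cv2.INTER_CUBIC)
cv2.imwrite("pics/c1.png",a)
b=np.hstack([cv2.resize(im["side"][170:230,320:380],(400,400),interpolation=cv2.INTER_CUBIC),cv2.resize(im["side"][225:285,200:260],(400,400),interpolation=cv2.INTER_CUBIC)]);cv2.imwrite("pics/c2.png",b)
E
```

```text
side lid z pct [84.55171044 86.8762254  87.91317705] n 210
 top px 336 357 180 201 346.5 190.5
 xyz mid [251.70921298 437.14597078 320.50095677] [465.53032166 -18.20419406  94.75443326] [ 503.74111889 1005.8651582   474.7553357 ]
top lid z pct [86.20286788 87.73538852 89.34553399] n 368
 top px 353 374 201 222 363.5 211.5
 xyz mid [435.81508533   2.74161137 557.41173348] [474.51831946 -38.72407644 100.1855736 ] [141.34087607 143.67519454 947.62178491]
tri lid top (array([480.2155577 , -43.69049822,  65.19953943]), np.float64(1.1219601850641254))
top rim z 30.33054533158895 378
((607.0349731445312, 291.95562744140625), (77.25077819824219, 77.10175323486328), 88.99630737304688)
table z -0.5825500531076213
side rim z 30.098171947828142 453
((606.2982788085938, 294.58203125), (78.59741973876953, 82.19966888427734), 88.6828842163086)
table z -0.5166115742122304
```

View pics/c1.png

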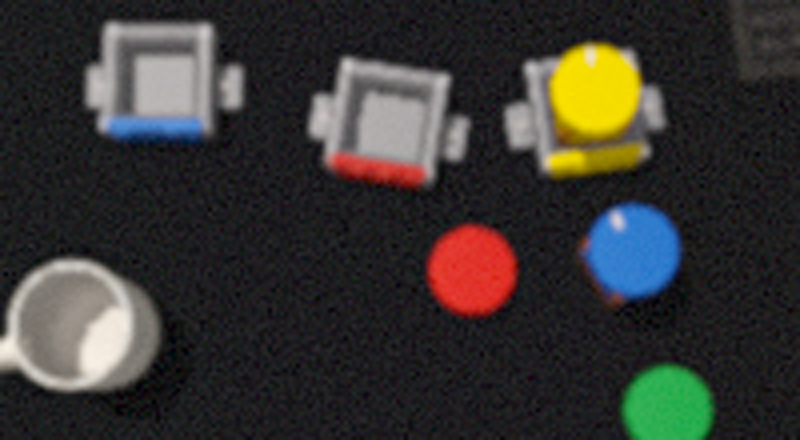

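View pics/c2.png

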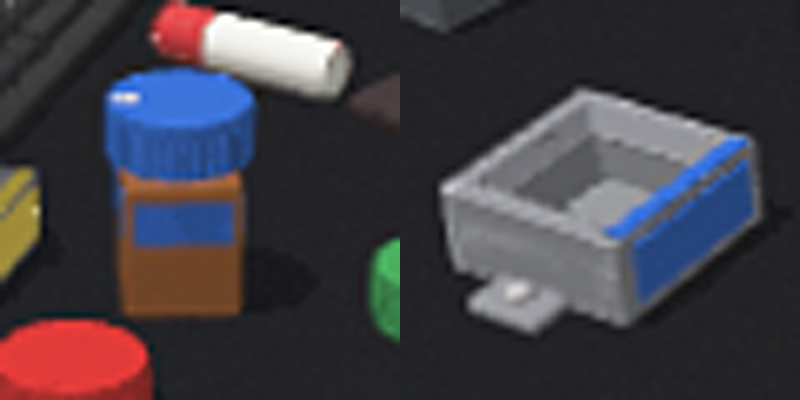

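The crops show the white lid mark up and to the left of the lid centre, roughly 28° from world +x. The holder corners are clear in both views. Next I'll refine all of these positions by rays.

```bash
cat > m.py <<'E'
from h import *
def lid(top,side,rt,rs,zt=87.):
    t=top[rt[1]:rt[3],rt[0]:rt[2]];hs=cv2.cvtColor(t,cv2.COLOR_BGR2HSV)
    m=cv2.inRange(hs,(100,120,60),(125,255,255));c=max(cv2.findContours(m,0,1)[0],key=cv2.contourArea)
    (cx,cy),r=cv2.minEnclosingCircle(cv2.convexHull(c));e=cv2.fitEllipse(cv2.convexHull(c))
    f=np.zeros_like(m);cv2.drawContours(f,[cv2.convexHull(c)],-1,255,-1)
    w=np.clip(t.min(2).astype(float)-110,0,None)*(f>0);v,u=np.mgrid[0:w.shape[0],0:w.shape[1]]
    mk=np.array([(u*w).sum(),(v*w).sum()])/w.sum()+rt[:2]
    ce=np.array(e[0])+rt[:2];A=atz("top",*ce,zt);B=atz("top",*mk,zt)
    print("top ellipse",ce,e[1],"enc",cx+rt[0],cy+rt[1],r,"mark",mk,"c",A,"mark yaw",np.degrees(np.arctan2(B[1]-A[1],B[0]-A[0])),np.linalg.norm((B-A)[:2]))
    return ce,mk
if __name__=="__main__":
    T,S=cv2.imread("pics/top0.png"),cv2.imread("pics/side0.png")
    ce,mk=lid(T,S,(345,195,382,232),None)
    print("tri lid top",tri(ray("top",*ce),ray("side",347.0,184.3)))
    print("tri mark",tri(ray("top",*mk),ray("side",320+125/6.667,170+98/6.667)))
    tc=[(104,22),(214,22),(214,133),(100,133)];sc=[(443,187),(583,88),(752,140),(628,240)];P=[]
    for a,b in zip(tc,sc):
        a=(205+a[0]/4-.5,150+a[1]/4-.5);b=(200+(b[0]-400)/6.667-.5,225+b[1]/6.667-.5)
        p,e=tri(ray("top",*a),ray("side",*b));q=atz("top",*a,32);P.append([p,q]);print(p.round(1),round(e,1),q.round(1))
    P=np.array(P);print("holder",P.mean(0));
    for k in(0,1):
        Q=P[:,k];x=Q[0]+Q[1]-Q[2]-Q[3];print("yaw",np.degrees(np.arctan2(x[1],x[0])),"yaw2",np.degrees(np.arctan2(-(Q[0]+Q[3]-Q[1]-Q[2])[0],(Q[0]+Q[3]-Q[1]-Q[2])[1])))
    # blue front-top edge and jar lower front edge from side view
    for n,l,r_ in(("jar face bottom",(122,308),(243,313)),):
        a=[atz("side",320+p[0]/6.667-.5,170+p[1]/6.667-.5,0) for p in(l,r_)];d=a[1]-a[0];print(n,a,np.degrees(np.arctan2(d[1],d[0])),np.linalg.norm(d))
E
python3 m.py
```

```text
top ellipse [363.0269413  212.02342606] (24.072887420654297, 24.628103256225586) enc 362.81818199157715 212.18181800842285 12.459952354431152 mark [358.87101248 204.80027739] c [476.73294917 -39.52444454  87.        ] mark yaw 29.03574543493247 21.964541124444118
tri lid top (array([476.6541077 , -39.8354544 ,  85.40889137]), np.float64(0.583214218025057))
tri mark (array([495.88312071, -29.29495488,  84.64082226]), np.float64(0.8331924793698714))
[646.3 330.   31.1] 3.4 [647.5 330.8  32. ]
[648.5 252.2  28.1] 0.2 [647.3 251.5  32. ]
[570.1 251.6  27.6] 6.7 [566.2 249.   32. ]
[565.5 329.4  34. ] 0.9 [566.3 330.2  32. ]
holder [[607.57413665 290.80804271  30.1788697 ]
 [606.82971046 290.37107954  32.        ]]
yaw 0.42061009080193057 yaw2 2.5028926899513277
yaw 1.0786332062138047 yaw2 -0.09576864754322632
jar face bottom [array([491.32797459, -15.12489185,   0.        ]), array([445.89975647, -33.19167643,   0.        ])] -158.31230358727737 48.888973256134975
```

```bash
cat > go.py <<'E'
# usage: go.py x y z yawdeg -> slide(cm)/rotation in current tool axes
import sys;from h import *;from scipy.spatial.transform import Rotation as Ro
s=read_state();R=Ro.from_rotvec(s["tool_rot"]);p=np.array(s["ee_pos"])
M=R.as_matrix();print("t",round(s["time"],2),"p",p.round(1),"yaw",np.degrees(np.arctan2(M[1,0],M[0,0])).round(2),"tilt z",M[:,2].round(3),"w",round(s["grip_width"],1),"gf",round(s["grasp_force"],1),"F",np.round(s["contact_force"],1),"T",np.round(s["wrist_torque"],2),"q7",round(s["q"][6],2))
if len(sys.argv)>1:
    x,y,z,a=map(float,sys.argv[1:5]);a=np.radians(a);G=np.array([[np.cos(a),np.sin(a),0],[np.sin(a),-np.cos(a),0],[0,0,-1]])
    d=M.T@(np.array([x,y,z])-p)/10;print("slide",d.round(2),"rot",(R.inv()*Ro.from_matrix(G)).as_rotvec().round(3),"len",np.linalg.norm(d).round(2))
E
python3 -m handwheel '[{"jaw":8.5,"slide":[3.2,-2.5,0],"rotation":[0,0,0]},{"jaw":8.5,"slide":[6.4,-5,0],"rotation":[0,0,0]},{"jaw":8.5,"slide":[9.6,-7.4,0],"rotation":[0,0,0]},{"jaw":8.5,"slide":[12.8,-9.9,0],"rotation":[0,0,0]},{"jaw":8.5,"slide":[16,-12.4,0],"rotation":[0,0,0]}]'
python3 -m handwheel '[{"jaw":8.5,"slide":[3.2,-2.5,0],"rotation":[0,0,0]},{"jaw":8.5,"slide":[6.4,-5,0],"rotation":[0,0,0]},{"jaw":8.5,"slide":[9.6,-7.4,0],"rotation":[0,0,0]},{"jaw":8.5,"slide":[12.8,-9.9,0],"rotation":[0,0,0]},{"jaw":8.5,"slide":[16,-12.4,0],"rotation":[0,0,0]}]'
python3 go.py 476.7 -39.7 160 28
```

```text
time: 0.52
ee_pos: [311.5, -330.0, 252.9]
tool_rot: [-3.08, -0.614, 0.001]
contact_force: [0.7, 0.0, 0.6]
grip_width: 85.1
grasp_force: 0.0
time: 0.93
ee_pos: [411.6, -154.2, 253.1]
tool_rot: [3.081, 0.614, -0.001]
contact_force: [1.1, -1.7, -0.8]
grip_width: 84.9
grasp_force: 0.0
t 0.93 p [ 411.6 -154.2  253.1] yaw 22.55 tilt z [-0. -0. -1.] w 84.9 gf 0.0 F [ 1.1 -1.7 -0.8] T [-0.01 -0.09  0.02] q7 -0.89
slide [10.41 -8.08  9.31] rot [ 0.     0.    -0.095] len 16.13
```

```bash
python3 -m handwheel '[{"jaw":8.5,"slide":[2.5,-2,1],"rotation":[0,0,-0.02]},{"jaw":8.5,"slide":[5,-4,3],"rotation":[0,0,-0.05]},{"jaw":8.5,"slide":[7.5,-6,5],"rotation":[0,0,-0.07]},{"jaw":8.5,"slide":[10,-7.8,7],"rotation":[0,0,-0.095]},{"jaw":8.5,"slide":[10.41,-8.08,9],"rotation":[0,0,-0.095]}]'
python3 -m handwheel '[{"jaw":8.5,"slide":[0,0,0],"rotation":[0,0,0]},{"jaw":8.5,"slide":[0,0,0],"rotation":[0,0,0]},{"jaw":8.5,"slide":[0,0,0],"rotation":[0,0,0]},{"jaw":8.5,"slide":[0,0,0],"rotation":[0,0,0]},{"jaw":8.5,"slide":[0,0,0],"rotation":[0,0,0]}]'
python3 go.py 476.7 -39.7 83 28
```

```text
time: 1.35
ee_pos: [478.7, -34.6, 162.6]
tool_rot: [-3.041, -0.774, -0.006]
contact_force: [0.3, 0.9, 0.3]
grip_width: 85.0
grasp_force: 0.0
time: 1.77
ee_pos: [477.1, -42.9, 164.6]
tool_rot: [3.048, 0.756, 0.003]
contact_force: [-0.0, -0.7, 0.7]
grip_width: 85.0
grasp_force: 0.0
t 1.77 p [477.1 -42.9 164.6] yaw 27.86 tilt z [ 0.002 -0.001 -1.   ] w 85.0 gf 0.0 F [-0.  -0.7  0.7] T [ 0.04  0.02 -0.05] q7 -1.15
slide [ 0.1  -0.32  8.16] rot [ 0.002 -0.002 -0.002] len 8.16
```

```bash
python3 -m handwheel '[{"jaw":8.5,"slide":[0,-0.2,1],"rotation":[0,0,0]},{"jaw":8.5,"slide":[0,-0.2,2],"rotation":[0,0,0]},{"jaw":8.5,"slide":[0,-0.2,3],"rotation":[0,0,0]},{"jaw":8.5,"slide":[0,-0.2,4],"rotation":[0,0,0]},{"jaw":8.5,"slide":[0,-0.2,4],"rotation":[0,0,0]}]'
python3 -m handwheel '[{"jaw":8.5,"slide":[0,0,0],"rotation":[0,0,0]},{"jaw":8.5,"slide":[0,0,0],"rotation":[0,0,0]},{"jaw":8.5,"slide":[0,0,0],"rotation":[0,0,0]},{"jaw":8.5,"slide":[0,0,0],"rotation":[0,0,0]},{"jaw":8.5,"slide":[0,0,0],"rotation":[0,0,0]}]'
python3 go.py 476.7 -39.7 83 28
```

```text
time: 2.18
ee_pos: [473.3, -39.8, 120.4]
tool_rot: [-3.046, -0.76, 0.009]
contact_force: [-0.5, 0.1, 0.8]
grip_width: 85.0
grasp_force: 0.0
time: 2.6
ee_pos: [476.0, -39.8, 123.7]
tool_rot: [3.048, 0.76, 0.001]
contact_force: [0.3, 0.6, 0.4]
grip_width: 84.8
grasp_force: 0.0
t 2.6 p [476.  -39.8 123.7] yaw 28.01 tilt z [ 0.001 -0.    -1.   ] w 84.8 gf 0.0 F [0.3 0.6 0.4] T [-0.03  0.05  0.05] q7 -1.18
slide [0.07 0.03 4.07] rot [ 0.001 -0.001  0.   ] len 4.07
```

```bash
python3 -m handwheel '[{"jaw":8.5,"slide":[0.05,0.02,1],"rotation":[0,0,0]},{"jaw":8.5,"slide":[0.05,0.02,2],"rotation":[0,0,0]},{"jaw":8.5,"slide":[0.05,0.02,3],"rotation":[0,0,0]},{"jaw":8.5,"slide":[0.05,0.02,3.7],"rotation":[0,0,0]},{"jaw":8.5,"slide":[0.05,0.02,4.1],"rotation":[0,0,0]}]'
python3 -m handwheel '[{"jaw":8.5,"slide":[0,0,0],"rotation":[0,0,0]},{"jaw":8.5,"slide":[0,0,0],"rotation":[0,0,0]},{"jaw":8.5,"slide":[0,0,0],"rotation":[0,0,0]},{"jaw":7,"slide":[0,0,0],"rotation":[0,0,0]},{"jaw":6.2,"slide":[0,0,0],"rotation":[0,0,0]}]'
python3 go.py 476.7 -39.7 83 28
python3 -c "
from h import *
shot('side','side1');a=cv2.imread('pics/side1.png');cv2.imwrite('pics/side1c.png',cv2.resize(a[120:230,290:410],None,fx=5,fy=5,interpolation=cv2.INTER_CUBIC))"
```

```text
time: 3.02
ee_pos: [474.8, -39.7, 80.4]
tool_rot: [-3.047, -0.76, 0.005]
contact_force: [0.0, 0.5, -0.5]
grip_width: 84.8
grasp_force: 0.0
time: 3.43
ee_pos: [476.5, -39.7, 82.7]
tool_rot: [3.048, 0.76, 0.002]
contact_force: [0.3, -0.2, -0.7]
grip_width: 63.5
grasp_force: 0.0
t 3.43 p [476.5 -39.7  82.7] yaw 28.01 tilt z [ 0.001 -0.    -1.   ] w 63.5 gf 0.0 F [ 0.3 -0.2 -0.7] T [ 0.03 -0.04 -0.02] q7 -1.21
slide [ 0.01  0.01 -0.03] rot [ 0.001 -0.001  0.   ] len 0.03
```

View pics/side1c.png

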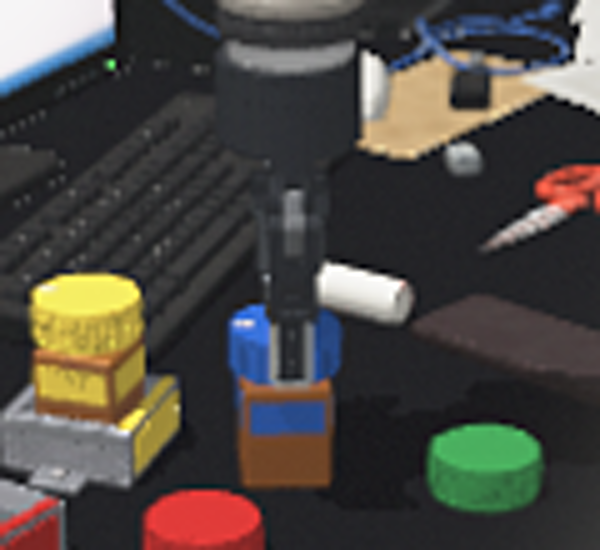

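The crop shows the near finger centred on the blue lid at (290,345), with its tip level with the lid rim at (295,383). I'll raise slightly to clear the shoulder, then close and lift.

```bash
python3 -m handwheel '[{"jaw":6.3,"slide":[0,0,-0.3],"rotation":[0,0,0]},{"jaw":6.3,"slide":[0,0,-0.3],"rotation":[0,0,0]},{"jaw":5.2,"slide":[0,0,-0.3],"rotation":[0,0,0]},{"jaw":5.2,"slide":[0,0,-0.3],"rotation":[0,0,0]},{"jaw":5.2,"slide":[0,0,-0.3],"rotation":[0,0,0]}]'
python3 -m handwheel '[{"jaw":5.2,"slide":[0,0,0],"rotation":[0,0,0]},{"jaw":5.2,"slide":[0,0,0],"rotation":[0,0,0]},{"jaw":5.2,"slide":[0,0,0],"rotation":[0,0,0]},{"jaw":5.2,"slide":[0,0,-0.5],"rotation":[0,0,0]},{"jaw":5.2,"slide":[0,0,-1],"rotation":[0,0,0]}]'
python3 go.py 476.7 -39.7 225 28
```

```text
time: 3.9
ee_pos: [476.7, -39.8, 86.5]
tool_rot: [3.047, 0.76, 0.002]
contact_force: [-1.8, -0.0, 6.9]
grip_width: 56.6
grasp_force: 62.2
time: 4.32
ee_pos: [475.2, -39.7, 95.0]
tool_rot: [-3.048, -0.76, 0.003]
contact_force: [-0.1, -0.1, -3.1]
grip_width: 56.3
grasp_force: 64.1
t 4.32 p [475.2 -39.7  95. ] yaw 28.02 tilt z [-0.002  0.    -1.   ] w 56.3 gf 64.1 F [-0.1 -0.1 -3.1] T [-0.03 -0.02  0.01] q7 -1.2
slide [  0.11   0.06 -13.  ] rot [-0.001  0.002  0.   ] len 13.0
```

```bash
python3 -m handwheel '[{"jaw":5.2,"slide":[0,0,-2.5],"rotation":[0,0,0]},{"jaw":5.2,"slide":[0,0,-5.5],"rotation":[0,0,0]},{"jaw":5.2,"slide":[0,0,-9],"rotation":[0,0,0]},{"jaw":5.2,"slide":[0,0,-11.5],"rotation":[0,0,0]},{"jaw":5.2,"slide":[0,0,-13],"rotation":[0,0,0]}]'
python3 -m handwheel '[{"jaw":5.2,"slide":[0,0,0],"rotation":[0,0,0]},{"jaw":5.2,"slide":[0,0,0],"rotation":[0,0,0]},{"jaw":5.2,"slide":[0,0,0],"rotation":[0,0,0]},{"jaw":5.2,"slide":[0,0,0],"rotation":[0,0,0]},{"jaw":5.2,"slide":[0,0,0],"rotation":[0,0,0]}]'
python3 go.py 607 291 225 0
```

```text
time: 4.73
ee_pos: [477.4, -39.5, 228.6]
tool_rot: [3.047, 0.76, 0.007]
contact_force: [0.4, 0.3, -2.4]
grip_width: 56.5
grasp_force: 65.2
time: 5.15
ee_pos: [474.9, -39.7, 223.5]
tool_rot: [-3.047, -0.76, 0.005]
contact_force: [-0.4, 0.9, -3.4]
grip_width: 56.0
grasp_force: 65.2
t 5.15 p [474.9 -39.7 223.5] yaw 28.02 tilt z [-0.004  0.001 -1.   ] w 56.0 gf 65.2 F [-0.4  0.9 -3.4] T [-0.07 -0.    0.01] q7 -1.12
slide [ 27.19 -22.99  -0.18] rot [-0.001  0.003  0.489] len 35.61
```

```bash
python3 -m handwheel '[{"jaw":5.2,"slide":[1.2,-1,0],"rotation":[0,0,0]},{"jaw":5.2,"slide":[3.5,-3,0],"rotation":[0,0,0]},{"jaw":5.2,"slide":[6.3,-5.3,0],"rotation":[0,0,0]},{"jaw":5.2,"slide":[9.1,-7.7,0],"rotation":[0,0,0]},{"jaw":5.2,"slide":[11.9,-10.1,0],"rotation":[0,0,0]}]'
python3 -m handwheel '[{"jaw":5.2,"slide":[2.8,-2.4,0],"rotation":[0,0,0.1]},{"jaw":5.2,"slide":[5.6,-4.8,0],"rotation":[0,0,0.2]},{"jaw":5.2,"slide":[8.4,-7.2,0],"rotation":[0,0,0.3]},{"jaw":5.2,"slide":[11.2,-9.6,0],"rotation":[0,0,0.4]},{"jaw":5.2,"slide":[13.6,-11.6,0],"rotation":[0,0,0.489]}]'
python3 -m handwheel '[{"jaw":5.2,"slide":[0.8,-0.6,0],"rotation":[0,0,0]},{"jaw":5.2,"slide":[0.8,-0.6,0],"rotation":[0,0,0]},{"jaw":5.2,"slide":[0.8,-0.6,0],"rotation":[0,0,0]},{"jaw":5.2,"slide":[0.8,-0.6,0],"rotation":[0,0,0]},{"jaw":5.2,"slide":[0.8,-0.6,0],"rotation":[0,0,0]}]'
python3 -m handwheel '[{"jaw":5.2,"slide":[0,0,0],"rotation":[0,0,0]},{"jaw":5.2,"slide":[0,0,0],"rotation":[0,0,0]},{"jaw":5.2,"slide":[0,0,0],"rotation":[0,0,0]},{"jaw":5.2,"slide":[0,0,0],"rotation":[0,0,0]},{"jaw":5.2,"slide":[0,0,0],"rotation":[0,0,0]}]'
python3 go.py 607 291 150 0
```

```text
time: 5.57
ee_pos: [533.8, 106.3, 224.2]
tool_rot: [-3.049, -0.758, 0.003]
contact_force: [1.1, 0.3, -2.4]
grip_width: 56.5
grasp_force: 65.1
time: 5.98
ee_pos: [599.0, 274.5, 223.3]
tool_rot: [-3.141, 0.005, 0.004]
contact_force: [0.7, 0.3, -3.1]
grip_width: 56.5
grasp_force: 65.1
time: 6.4
ee_pos: [607.4, 275.5, 224.9]
tool_rot: [3.14, -0.004, -0.001]
contact_force: [-0.4, 0.0, -2.7]
grip_width: 56.5
grasp_force: 65.2
time: 6.82
ee_pos: [607.3, 277.4, 225.5]
tool_rot: [-3.142, 0.001, -0.0]
contact_force: [0.4, -0.0, -3.5]
grip_width: 56.7
grasp_force: 65.2
t 6.82 p [607.3 277.4 225.5] yaw -0.02 tilt z [ 0.  0. -1.] w 56.7 gf 65.2 F [ 0.4 -0.  -3.5] T [-0.01 -0.04  0.03] q7 -2.18
slide [-0.03 -1.36  7.55] rot [-0. -0. -0.] len 7.67
```

```bash
python3 -m handwheel '[{"jaw":5.2,"slide":[0,-0.8,2],"rotation":[0,0,0]},{"jaw":5.2,"slide":[0,-1.36,4],"rotation":[0,0,0]},{"jaw":5.2,"slide":[0,-1.36,6],"rotation":[0,0,0]},{"jaw":5.2,"slide":[0,-1.36,7.2],"rotation":[0,0,0]},{"jaw":5.2,"slide":[0,-1.36,7.5],"rotation":[0,0,0]}]'
python3 -m handwheel '[{"jaw":5.2,"slide":[0,0,0],"rotation":[0,0,0]},{"jaw":5.2,"slide":[0,0,0],"rotation":[0,0,0]},{"jaw":5.2,"slide":[0,0,0],"rotation":[0,0,0]},{"jaw":5.2,"slide":[0,0,0],"rotation":[0,0,0]},{"jaw":5.2,"slide":[0,0,0],"rotation":[0,0,0]}]'
python3 go.py 607 291 130 0
python3 -c "
from h import *
shot('side','side2');shot('top','top2');a=cv2.imread('pics/side2.png');b=cv2.imread('pics/top2.png')
f=lambda a,x,y:cv2.resize(a[y:y+90,x:x+60],(400,600),interpolation=cv2.INTER_CUBIC)
cv2.imwrite('pics/c3.png',np.hstack([f(a,200,195),f(b,215,125)]))"
```

```text
time: 7.23
ee_pos: [605.8, 289.9, 147.0]
tool_rot: [3.138, 0.0, -0.008]
contact_force: [-0.1, -0.7, -3.1]
grip_width: 56.4
grasp_force: 65.2
time: 7.65
ee_pos: [608.0, 291.5, 151.6]
tool_rot: [-3.141, 0.001, -0.003]
contact_force: [-0.6, -0.0, -4.0]
grip_width: 56.6
grasp_force: 65.2
t 7.65 p [608.  291.5 151.6] yaw -0.02 tilt z [ 0.002  0.001 -1.   ] w 56.6 gf 65.2 F [-0.6 -0.  -4. ] T [-0.01 -0.03 -0.03] q7 -2.21
slide [-0.1   0.05  2.16] rot [-0.001 -0.002 -0.   ] len 2.16
```

View pics/c3.png

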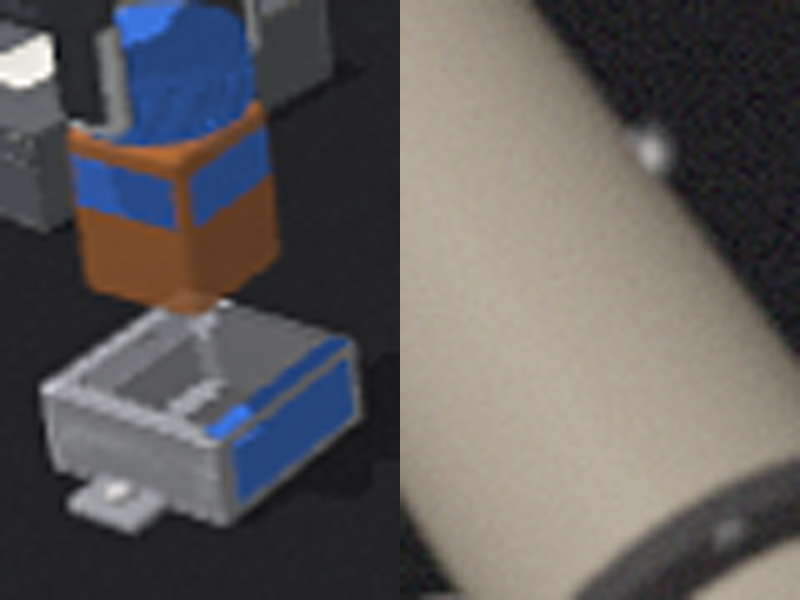

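The crop shows the jar about 30 mm above the blue holder. Its bottom corners are at about (88,290), (195,313) and (278,247), and the holder's top corners at (45,387), (215,440) and (352,340). I'll work out the relative yaw by rays.

Run:
```python
from h import *
im=cv2.imread("pics/side2.png")
px=lambda p:(200+p[0]/6.667-.43,195+p[1]/6.667-.43)
A=lambda a,b:np.degrees(np.arctan2(b[1]-a[1],b[0]-a[0]))
def rep(n,L,C,R,z):
    l,c,r=[atz("side",*px(p),z) for p in(L,C,R)];print(n,z,l.round(1),c.round(1),r.round(1),"left edge ang",A(c,l).round(1),"right edge ang+90",(A(c,r)+90).round(1),np.linalg.norm(l-c).round(1),np.linalg.norm(r-c).round(1), "diag mid",((l+r)/2).round(1))
rep("jar",(88,290),(195,315),(278,247),65)
rep("shoulder",(70,135),(180,163),(265,108),125)
rep("holder",(45,387),(215,440),(352,342),32)
# subpixel-ish body edges by fitting lines: orange mask hull
hsv=cv2.cvtColor(im,cv2.COLOR_BGR2HSV);m=cv2.inRange(hsv,(5,120,60),(18,255,255));m[:, :205]=0;m[:,245:]=0;m[:210]=0;m[248:]=0
c=np.vstack([x for x in cv2.findContours(m,0,1)[0] if cv2.contourArea(x)>5]);h=cv2.convexHull(c)[:,0];print(h.tolist())
```

```text
jar 65 [630.5 316.1  65. ] [588.1 312.1  65. ] [592.1 263.6  65. ] left edge ang 5.4 right edge ang+90 4.6 42.5 48.6 diag mid [611.3 289.9  65. ]
shoulder 125 [625.8 318.9 125. ] [581.3 317.5 125. ] [581.3 274.7 125. ] left edge ang 1.7 right edge ang+90 0.1 44.6 42.8 diag mid [603.6 296.8 125. ]
holder 32 [642.1 330.7  32. ] [570.6 329.1  32. ] [567.9 259.2  32. ] left edge ang 1.3 right edge ang+90 -2.2 71.6 70.0 diag mid [605.  294.9  32. ]
[[239, 212], [241, 229], [241, 233], [239, 235], [235, 238], [230, 241], [226, 241], [221, 240], [217, 239], [214, 238], [213, 237], [212, 235], [211, 228], [210, 217], [210, 215], [238, 210]]
```

```bash
python3 -m handwheel '[{"jaw":5.2,"slide":[-0.06,0,0.6],"rotation":[0,0,0.035]},{"jaw":5.2,"slide":[-0.06,0,1.4],"rotation":[0,0,0.035]},{"jaw":5.2,"slide":[-0.06,0,2.2],"rotation":[0,0,0.035]},{"jaw":5.2,"slide":[-0.06,0,2.8],"rotation":[0,0,0.035]},{"jaw":5.2,"slide":[-0.06,0,3.0],"rotation":[0,0,0.035]}]'
python3 -m handwheel '[{"jaw":5.2,"slide":[0,0,0.15],"rotation":[0,0,0]},{"jaw":5.2,"slide":[0,0,0.3],"rotation":[0,0,0]},{"jaw":5.2,"slide":[0,0,0.45],"rotation":[0,0,0]},{"jaw":5.2,"slide":[0,0,0.6],"rotation":[0,0,0]},{"jaw":5.2,"slide":[0,0,0.6],"rotation":[0,0,0]}]'
python3 -m handwheel '[{"jaw":5.2,"slide":[0,0,0.15],"rotation":[0,0,0]},{"jaw":5.2,"slide":[0,0,0.3],"rotation":[0,0,0]},{"jaw":5.2,"slide":[0,0,0.45],"rotation":[0,0,0]},{"jaw":5.2,"slide":[0,0,0.6],"rotation":[0,0,0]},{"jaw":5.2,"slide":[0,0,0.6],"rotation":[0,0,0]}]'
python3 go.py 607 291 92 -2
```

```text
time: 8.17
ee_pos: [605.7, 290.5, 118.1]
tool_rot: [3.139, -0.054, -0.005]
contact_force: [-0.0, 0.3, -3.5]
grip_width: 56.4
grasp_force: 65.2
time: 8.58
ee_pos: [606.7, 291.2, 114.2]
tool_rot: [3.141, -0.055, 0.0]
contact_force: [-1.1, 0.6, -2.9]
grip_width: 56.4
grasp_force: 65.2
time: 9.0
ee_pos: [606.6, 291.7, 108.0]
tool_rot: [-3.14, 0.055, 0.0]
contact_force: [0.1, 0.7, -2.5]
grip_width: 56.1
grasp_force: 65.2
t 9.0 p [606.6 291.7 108. ] yaw -2.0 tilt z [-0.     0.001 -1.   ] w 56.1 gf 65.2 F [ 0.1  0.7 -2.5] T [ 0.24 -0.08 -0.03] q7 -2.26
slide [0.05 0.07 1.6 ] rot [-0.001  0.     0.   ] len 1.6
```

```bash
python3 -m handwheel '[{"jaw":5.2,"slide":[0,0,0.15],"rotation":[0,0,0]},{"jaw":5.2,"slide":[0,0,0.3],"rotation":[0,0,0]},{"jaw":5.2,"slide":[0,0,0.45],"rotation":[0,0,0]},{"jaw":5.2,"slide":[0,0,0.6],"rotation":[0,0,0]},{"jaw":5.2,"slide":[0,0,0.6],"rotation":[0,0,0]}]'
python3 go.py
```

```text
time: 9.42
ee_pos: [606.5, 291.6, 102.0]
tool_rot: [-3.141, 0.055, 0.001]
contact_force: [-0.1, 0.6, -3.5]
grip_width: 56.2
grasp_force: 65.2
t 9.42 p [606.5 291.6 102. ] yaw -2.0 tilt z [-0.     0.001 -1.   ] w 56.2 gf 65.2 F [-0.1  0.6 -3.5] T [0.38 0.03 0.01] q7 -2.26
```

```bash
python3 -m handwheel '[{"jaw":5.2,"slide":[0,0,0.15],"rotation":[0,0,0]},{"jaw":5.2,"slide":[0,0,0.3],"rotation":[0,0,0]},{"jaw":5.2,"slide":[0,0,0.45],"rotation":[0,0,0]},{"jaw":5.2,"slide":[0,0,0.6],"rotation":[0,0,0]},{"jaw":5.2,"slide":[0,0,0.6],"rotation":[0,0,0]}]'
python3 -m handwheel '[{"jaw":5.2,"slide":[0,0,0.1],"rotation":[0,0,0]},{"jaw":5.2,"slide":[0,0,0.2],"rotation":[0,0,0]},{"jaw":5.2,"slide":[0,0,0.3],"rotation":[0,0,0]},{"jaw":5.2,"slide":[0,0,0.3],"rotation":[0,0,0]},{"jaw":5.2,"slide":[0,0,0.3],"rotation":[0,0,0]}]'
python3 go.py
```

```text
time: 9.83
ee_pos: [606.6, 291.6, 96.0]
tool_rot: [-3.141, 0.055, 0.0]
contact_force: [-0.2, 1.8, -2.1]
grip_width: 56.5
grasp_force: 65.2
time: 10.25
ee_pos: [606.7, 291.6, 93.2]
tool_rot: [-3.141, 0.055, 0.0]
contact_force: [0.2, 2.8, -2.1]
grip_width: 56.3
grasp_force: 65.3
t 10.25 p [606.7 291.6  93.2] yaw -2.0 tilt z [-0.  0. -1.] w 56.3 gf 65.3 F [ 0.2  2.8 -2.1] T [ 0.7  -0.03 -0.07] q7 -2.26
```

```bash
python3 -m handwheel '[{"jaw":5.2,"slide":[0,-0.08,0.05],"rotation":[0,0,0]},{"jaw":5.2,"slide":[0,-0.08,0.1],"rotation":[0,0,0]},{"jaw":5.2,"slide":[0,-0.08,0.15],"rotation":[0,0,0]},{"jaw":5.2,"slide":[0,-0.08,0.15],"rotation":[0,0,0]},{"jaw":5.2,"slide":[0,-0.08,0.15],"rotation":[0,0,0]}]'
python3 go.py
```

```text
time: 10.67
ee_pos: [606.8, 291.9, 92.8]
tool_rot: [3.141, -0.055, 0.001]
contact_force: [-2.3, -0.0, 5.0]
grip_width: 56.4
grasp_force: 66.0
t 10.67 p [606.8 291.9  92.8] yaw -2.02 tilt z [ 0. -0. -1.] w 56.4 gf 66.0 F [-2.3 -0.   5. ] T [-0.01  0.56 -0.06] q7 -2.26
```

```bash
python3 -m handwheel '[{"jaw":5.2,"slide":[0,0,0.05],"rotation":[0,0,0]},{"jaw":5.2,"slide":[0,0,0.1],"rotation":[0,0,0]},{"jaw":5.2,"slide":[0,0,0.15],"rotation":[0,0,0]},{"jaw":5.2,"slide":[0,0,0.15],"rotation":[0,0,0]},{"jaw":5.2,"slide":[0,0,0.15],"rotation":[0,0,0]}]'
python3 go.py; python3 -c "
from h import *
shot('side','side3');a=cv2.imread('pics/side3.png')
cv2.imwrite('pics/c4.png',cv2.resize(a[195:285,190:270],None,fx=6,fy=6,interpolation=cv2.INTER_CUBIC))"
```

```text
time: 11.08
ee_pos: [607.0, 291.9, 92.5]
tool_rot: [3.141, -0.055, 0.002]
contact_force: [-3.7, -0.4, 9.9]
grip_width: 56.4
grasp_force: 66.4
t 11.08 p [607.  291.9  92.5] yaw -2.02 tilt z [ 0.001 -0.    -1.   ] w 56.4 gf 66.4 F [-3.7 -0.4  9.9] T [-0.21  0.82 -0.  ] q7 -2.26
```

View pics/c4.png

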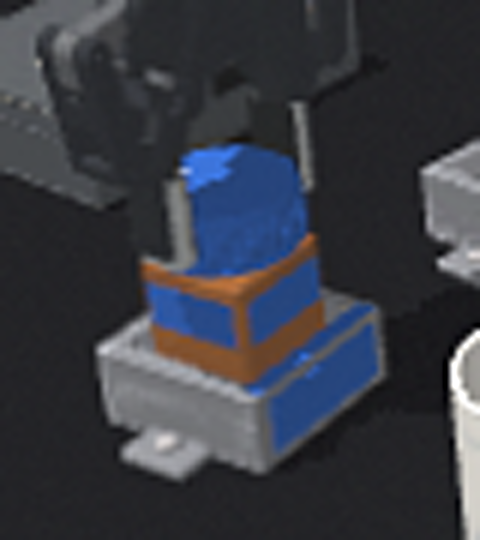

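The crop shows the jar seated in the blue holder: its body enters the socket at about (245,380) and the label sits just above the rim. Force and height agree with this (TCP 92.5, which is 6 mm above the grasp height). Now I'll unscrew the lid.

```bash
python3 -m handwheel '[{"jaw":5.2,"slide":[-0.03,0,-0.02],"rotation":[0,0,-0.08]},{"jaw":5.2,"slide":[-0.03,0,-0.04],"rotation":[0,0,-0.16]},{"jaw":5.2,"slide":[-0.03,0,-0.06],"rotation":[0,0,-0.24]},{"jaw":5.2,"slide":[-0.03,0,-0.08],"rotation":[0,0,-0.32]},{"jaw":5.2,"slide":[-0.03,0,-0.1],"rotation":[0,0,-0.4]}]'
python3 go.py
python3 -m handwheel '[{"jaw":5.2,"slide":[0,0,-0.02],"rotation":[0,0,-0.08]},{"jaw":5.2,"slide":[0,0,-0.04],"rotation":[0,0,-0.16]},{"jaw":5.2,"slide":[0,0,-0.06],"rotation":[0,0,-0.24]},{"jaw":5.2,"slide":[0,0,-0.08],"rotation":[0,0,-0.32]},{"jaw":5.2,"slide":[0,0,-0.1],"rotation":[0,0,-0.4]}]'
python3 go.py
```

```text
time: 11.55
ee_pos: [607.6, 291.5, 93.4]
tool_rot: [3.088, 0.574, 0.004]
contact_force: [-2.2, -1.5, 8.3]
grip_width: 56.4
grasp_force: 66.4
t 11.55 p [607.6 291.5  93.4] yaw 21.06 tilt z [ 0.003 -0.    -1.   ] w 56.4 gf 66.4 F [-2.2 -1.5  8.3] T [-0.18  0.56 -0.15] q7 -1.9
time: 11.97
ee_pos: [607.6, 291.2, 94.2]
tool_rot: [2.912, 1.175, 0.003]
contact_force: [-2.5, -1.3, 8.1]
grip_width: 56.6
grasp_force: 66.3
t 11.97 p [607.6 291.2  94.2] yaw 43.96 tilt z [ 0.002 -0.001 -1.   ] w 56.6 gf 66.3 F [-2.5 -1.3  8.1] T [-0.15  0.51 -0.09] q7 -1.54
```

```bash
python3 -m handwheel '[{"jaw":5.2,"slide":[0,0,-0.01],"rotation":[0,0,-0.08]},{"jaw":5.2,"slide":[0,0,-0.02],"rotation":[0,0,-0.16]},{"jaw":5.2,"slide":[0,0,-0.03],"rotation":[0,0,-0.24]},{"jaw":5.2,"slide":[0,0,-0.04],"rotation":[0,0,-0.33]},{"jaw":5.2,"slide":[0,0,-0.04],"rotation":[0,0,-0.33]}]'
python3 go.py
python3 -c "
from h import *
shot('side','side4');a=cv2.imread('pics/side4.png')
cv2.imwrite('pics/c5.png',cv2.resize(a[195:285,190:270],None,fx=6,fy=6,interpolation=cv2.INTER_CUBIC))"
```

```text
time: 12.38
ee_pos: [607.8, 290.9, 94.4]
tool_rot: [2.679, 1.636, 0.003]
contact_force: [-1.3, -0.7, 8.1]
grip_width: 56.3
grasp_force: 66.2
t 12.38 p [607.8 290.9  94.4] yaw 62.83 tilt z [ 0.003 -0.001 -1.   ] w 56.3 gf 66.2 F [-1.3 -0.7  8.1] T [-0.21  0.41  0.1 ] q7 -1.25
```

View pics/c5.png

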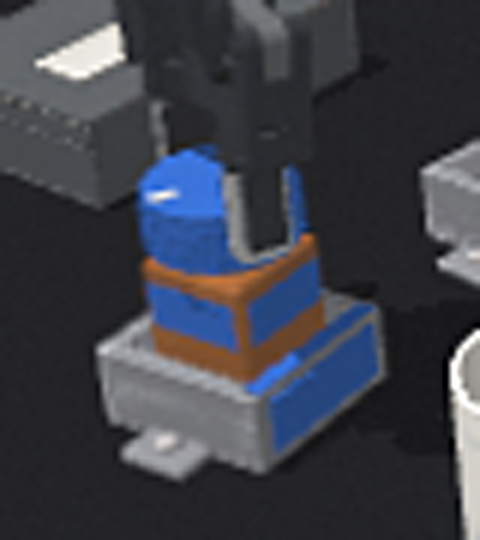

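The crop shows the lid and its mark turned with the gripper (mark at (162,196)), with the jar body still square in the holder. Next I'll lift gently.

```bash
python3 -m handwheel '[{"jaw":5.2,"slide":[0,0,-0.2],"rotation":[0,0,0]},{"jaw":5.2,"slide":[0,0,-0.4],"rotation":[0,0,0]},{"jaw":5.2,"slide":[0,0,-0.6],"rotation":[0,0,0]},{"jaw":5.2,"slide":[0,0,-0.8],"rotation":[0,0,0]},{"jaw":5.2,"slide":[0,0,-0.8],"rotation":[0,0,0]}]'
python3 go.py 607 291.5 129.5 62.8
```

```text
time: 12.85
ee_pos: [606.8, 291.4, 100.6]
tool_rot: [2.682, 1.634, -0.0]
contact_force: [0.6, -0.4, -0.8]
grip_width: 56.7
grasp_force: 65.4
t 12.85 p [606.8 291.4 100.6] yaw 62.7 tilt z [ 0.    -0.001 -1.   ] w 56.7 gf 65.4 F [ 0.6 -0.4 -0.8] T [-0.12 -0.07 -0.05] q7 -1.25
slide [ 0.01  0.01 -2.89] rot [ 0.001  0.001 -0.002] len 2.89
```

Only the lid's weight (0.5 N) hangs on the tool, so the lid is free.

```bash
python3 -m handwheel '[{"jaw":5.2,"slide":[0,0,-0.4],"rotation":[0,0,0]},{"jaw":5.2,"slide":[0,0,-0.8],"rotation":[0,0,0]},{"jaw":5.2,"slide":[0,0,-1.2],"rotation":[0,0,0]},{"jaw":5.2,"slide":[0,0,-1.6],"rotation":[0,0,0]},{"jaw":5.2,"slide":[0,0,-2],"rotation":[0,0,0]}]'
python3 -m handwheel '[{"jaw":5.2,"slide":[0,0,-0.3],"rotation":[0,0,0]},{"jaw":5.2,"slide":[0,0,-0.6],"rotation":[0,0,0]},{"jaw":5.2,"slide":[0,0,-0.8],"rotation":[0,0,0]},{"jaw":5.2,"slide":[0,0,-0.9],"rotation":[0,0,0]},{"jaw":5.2,"slide":[0,0,-0.9],"rotation":[0,0,0]}]'
python3 -m handwheel '[{"jaw":5.2,"slide":[0,0,0],"rotation":[0,0,0]},{"jaw":5.2,"slide":[0,0,0],"rotation":[0,0,0]},{"jaw":5.2,"slide":[0,0,0],"rotation":[0,0,0]},{"jaw":5.2,"slide":[0,0,0],"rotation":[0,0,0]},{"jaw":5.2,"slide":[0,0,0],"rotation":[0,0,0]}]'
python3 go.py 607 291.5 129.5 62.8
python3 -c "
from h import *
shot('side','side5');a=cv2.imread('pics/side5.png')
cv2.imwrite('pics/c6.png',cv2.resize(a[185:285,180:280],None,fx=6,fy=6,interpolation=cv2.INTER_CUBIC))"
```

```text
time: 13.27
ee_pos: [606.4, 292.5, 121.4]
tool_rot: [-2.682, -1.636, -0.001]
contact_force: [-0.8, -0.1, -0.3]
grip_width: 56.5
grasp_force: 65.4
time: 13.68
ee_pos: [606.6, 292.1, 130.0]
tool_rot: [2.682, 1.635, 0.001]
contact_force: [0.9, 0.2, -0.5]
grip_width: 56.4
grasp_force: 65.4
time: 14.1
ee_pos: [606.4, 292.0, 129.5]
tool_rot: [-2.682, -1.635, 0.0]
contact_force: [0.3, -0.1, -0.3]
grip_width: 56.4
grasp_force: 65.4
t 14.1 p [606.4 292.  129.5] yaw 62.73 tilt z [-0. -0. -1.] w 56.4 gf 65.4 F [ 0.3 -0.1 -0.3] T [-0.03 -0.07  0.02] q7 -1.24
slide [-0.02  0.08  0.  ] rot [-0.     0.    -0.001] len 0.08
```

View pics/c6.png

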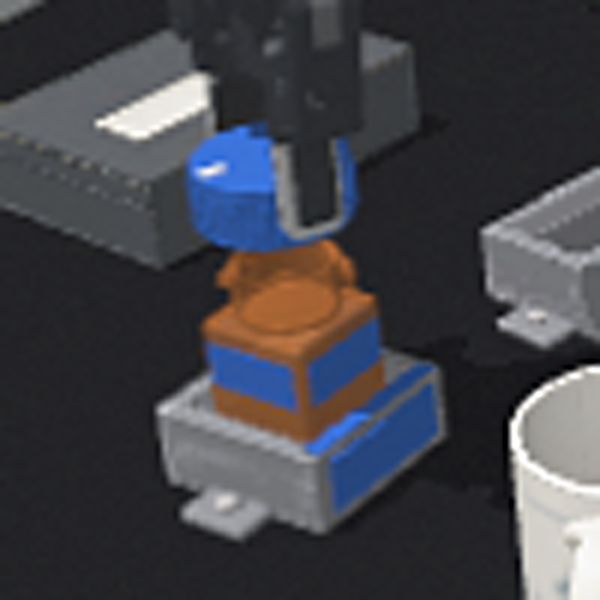

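The crop shows the lid held level at about (265,190) above the open jar neck at (290,270), and the jar seated in the blue holder. I'll hand in the job.

```bash
python3 -c "from station import close_job;print(close_job())"
```

```text
the job is handed in; nothing more can be done
None
```

I handed the job in at about 14 s: the blue jar is seated in its blue holder, the lid was turned 65° and lifted straight off, and the gripper holds it level about 2 cm above the open mouth.

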